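Open the child-resistant cap of the teal rinse bottle

ROBOT

A 6-joint arm with a two-finger parallel gripper is mounted at the origin on a cart in front of the work surface, level with it; the furniture and walls round the work are solid. World frame = base frame: x ahead of the robot, y to its left, z up, the work surface at z = 0. Lengths are in m, angles in degrees, forces in N, time in s.
With the tool pointing down it reaches from about 0.35 to 0.875 m from the base axis. Payload 4.2 kg.
Tool frame: the origin (TCP) lies at the centre of the arm's flange, where the gripper is bolted on; the fingertips stand 182 mm ahead of it and the grasp point (between the pads) lies 164 mm ahead of it (r.nose_length is the distance from the TCP to the fingertips, in m); z points along the fingers, y is the line along which they close (so a half turn about z gives the same grasp; the last joint's range is limited). The gripper opens to 87 mm and grips with 3 to 60 N. Pads are 19 mm wide; open, the fingers measure 117 mm over their backs; the gripper's body (75 mm by 190 mm) begins 51 mm behind the grasp point.
Start: joints at [14.817, 22.042, 0.453, 0, -68.411, -14.817], TCP at [0.625, 0, 0.405] pointing down, gripper open.
Joint ranges: [-179.83, 179.83], [-69.29, 118.12], [-61.27, 80.66], [-181.25, 117.63], [-171.15, -9.14], [-177.46, 177.46]. Speed limits (degrees/s): [159.86, 159.86, 180, 180, 180, 180].

INTERFACE

Orientations are given as a 3x3 rotation matrix whose columns are the frame's x, y, z axes.
In Python, from station import r, vision gives the robot as it stands. The module is installed in compiled form; this text tells all that it offers.
- The arm moves only by the shell command python3 -m creep 'ROWS'. ROWS is JSON, a list of rows, each a list of 7 numbers: the opening, from -1 (shut) to 1 (fully open), then the shift along the tool's x, y, z in mm, then the turn, a rotation vector about the tool's x, y, z in degrees. A call has 1 to 8 rows; each row is the pose to reach, as a shift and turn from the pose commanded when the call began, along the tool's axes at that moment; what a row does not reach only later rows make up. A row lasts 1/12 s, in which the tool goes at most 41.7 mm and 7.16 degrees, less where a joint would pass 70% of its speed; a pose out of reach is approached as far as the arm can. A call with a gripper value outside its range is refused whole. The fingers move at their own pace and stop on an object; the grip force is fixed at half the most. Time passes only in rows, so rows that repeat a pose let the fingers close. It gives the time, the measured TCP pose, the force, the opening and the grip force at its end, in the units of the state.
- r.sense(): the state, without advancing time (a new reading comes with each control period).
- vision.capture(name): name is "scene" or "side" or "wrist"; returns (picture, depth): 384x512x3 uint8, red, green, blue; 384x512 float32, m along the optical axis (not along the pixel's ray), 0 where there is no reading.
- vision.camera_model(name): a dict with "vertical_fov" (degrees; the focal length in pixels is half the picture's height over the tangent of half this angle, whatever the lens; pixels are square), "cx", "cy" (the principal point, pixels), "extrinsics" (4x4, takes a point from camera to world coordinates); the wrist camera has in their place "mount" (4x4, takes a point from camera to tool coordinates, whose origin is the TCP and whose axes are the flange's). Camera axes: x right, y down, z forward; pixel columns grow to the right and rows downward; lengths in m; the calibration is good to about 2 mm. A picture is of the moment at which its call begins: read the wrist's pose just before it. camera_model takes no time and is no camera call.
- r.finish_job(): hands the job in; it is judged then, once.
Trained networks look in the newest picture that a camera, given by its name, has taken for a name from the list of things; names that differ only in an ending like _2 or _b are one class to them, and where a whole thing is asked for, a point or a joint stands for the part that bears it (a point fixed in the world has none). Each returns a list of dicts, best first, with "conf" (0 to 1); they miss things now and then, are a little off and sometimes report something else, mostly with a low value. They report only what shows in the picture. A call takes as long as a camera call.
- vision.find_in(camera, thing): "uv" ([column, row] in pixels, amid what is visible of it).
- vision.cut_out(camera, thing): "region" (384x512 bool, what is visible of it) and "uv" ([column, row] in pixels, amid what is visible of it).
The state is a dict: "time_s": time; "joints": joint angles; "joint_velocities": joint speeds; "effort": joint torques, N m; "tcp_pos": TCP position; "ee_rot": TCP orientation; "wrist_force": force on the tool from outside, world axes, zero at the start; "moment": the same for the moment, N m; "gripper_width": opening from 0.0 (shut) to 1.0 (fully open); "gripper_force": force on a finger pad.
Only numpy, scipy, OpenCV 4.12 (cv2) and the standard library are available. Lean on these libraries where they do the work, as an engineer would, in place of code of your own. Each camera call takes 0.05 s, during which the arm holds its last target. There are 200 camera calls.

TASK

Open the push-and-turn cap of the teal bottle: press the cap down hard and, keeping it pressed, turn it counterclockwise (seen from above) about a quarter turn until it stops, then let go so that it springs up again. Leave the cap of the black bottle with the red label shut.

Things in the scene. Friction and masses are not known exactly. Their poses are not given: they have to be found in the camera images.
- teal_cap_top (a point): Centre of the top face (z up) of the teal bottle's white cap, a ribbed cylinder 40 mm across and 34 mm high with a 46 mm flange, 6 mm high, round its foot; red marks on top. Unpressed, it is 184 mm above the worktop and 44 mm above the shoulder of the bottle (60 mm across), which is clamped in a fixed stand and cannot turn. Grip it from above across any diameter.
- teal_push (a joint): How far the teal bottle's cap is pressed down, in m: 0 up (sprung), 0.008 fully down. The spring takes 8 N to start and 15 N fully down; the cap is free to turn only while it is pressed down more than about 4.5 mm (12 N).
- teal_turn (a joint): Turn of the teal bottle's cap in rad: 0 shut, growing counterclockwise seen from above, up to 1.5 at the stop (open). Light friction (about 0.06 N m); it stays where it is left. Unpressed it is locked below about 0.1; from about 0.9 on, a released cap springs up and stays open; between these it stays caught half pressed.
- red_turn (a joint): The same for the like cap (top 202 mm above the worktop) of the black bottle with the red label, in a like stand; 0 shut, must stay shut. Its axis is at least 0.20 m from the teal one in y, on either side: the two bottles swap places. Nothing else that is tall stands within 0.1 m of either cap.

How it is judged:
By the outcome, as a careful person would: the job done as asked, in the order asked, and still so for the second after the job is handed in, with the robot touching nothing.
It also fails if it takes over 32 s, if anything falls off the work surface, if the arm or the gripper's body presses on something with over 40 N, if the wrist force passes 120 N, or if a joint passes its speed limit or range.

## Working session

There is one attempt and no reset: what is moved stays moved. The work goes in short steps, Python scripts to look and compute and a shell command to move; the robot and the scene stay as the last step left them, time stands still between calls to the robot, and variables do not carry over. Pictures are saved under pics/ and viewed, at most 10 in all, crops included, and the job is handed in when it is done.

```bash
mkdir -p pics; cat > h.py <<'E'
from station import r, vision
import numpy as np, cv2
def world(cam, uv, d, s=None):
    m=vision.camera_model(cam); f=192/np.tan(np.radians(m["vertical_fov"])/2)
    p=np.array([(uv[0]-m["cx"])/f*d,(uv[1]-m["cy"])/f*d,d,1])
    if "mount" in m:
        T=np.eye(4); T[:3,:3]=s["ee_rot"]; T[:3,3]=s["tcp_pos"]; return (T@m["mount"]@p)[:3]
    return (m["extrinsics"]@p)[:3]
E
python3 - <<'E'
from h import *
s=r.sense(); print(s["time_s"],s["tcp_pos"],np.round(s["ee_rot"],3).tolist(),s["gripper_width"])
ims=[]
for c in ("scene","wrist"):
    s=r.sense(); im,d=vision.capture(c); ims.append(im)
    for n in ("teal_cap_top","red_turn"):
        for o in vision.cut_out(c,n)[:2]:
            R=o["region"]; v,u=np.nonzero(R&(d>0)); 
            P=np.array([world(c,(a,b),d[b,a],s) for a,b in zip(u,v)])
            if len(P)==0: continue
            zt=np.percentile(P[:,2],98); T=P[P[:,2]>zt-.006]
            print(c,n,round(o["conf"],2),np.round(o["uv"],0),len(P),"ztop",round(zt,3),"mid",np.round((T.min(0)+T.max(0))/2,3),"ext",np.round(np.ptp(T,axis=0),3))
cv2.imwrite("pics/a.png",cv2.resize(np.hstack(ims),(800,300))[:,:,::-1])
E
```

```text
0.0 [6.24804502e-01 4.68530095e-05 4.03653729e-01] [[-0.0, -1.0, -0.002], [-1.0, 0.0, -0.0], [0.0, 0.002, -1.0]] 1.002944663126255
scene teal_cap_top 0.65 [270. 179.] 242 ztop 0.187 mid [ 0.6   -0.167  0.184] ext [0.038 0.039 0.007]
scene red_turn 0.97 [216. 242.] 402 ztop 0.205 mid [0.542 0.168 0.202] ext [0.033 0.032 0.007]
wrist teal_cap_top 0.59 [287.   8.] 1046 ztop 0.183 mid [ 0.604 -0.15   0.181] ext [0.023 0.004 0.008]
```

View pics/a.png

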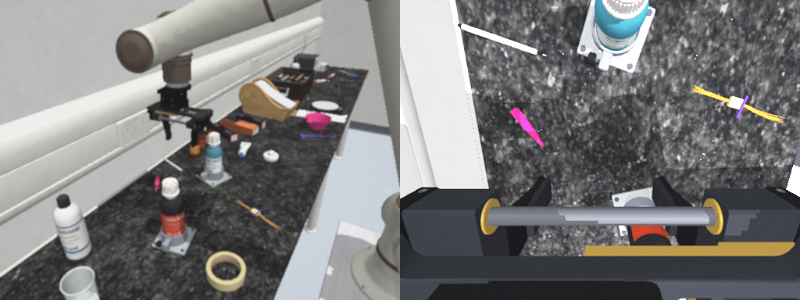

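The scene picture shows the teal bottle at about (213,145) and the red-label one at (172,190). In the wrist view the teal cap is at the top edge. I'll move partway for a closer look.

```bash
python3 -m creep '[[1,35,10,0,0,0,0],[1,70,20,0,0,0,0],[1,95,24,0,0,0,0],[1,95,24,0,0,0,0],[1,95,24,0,0,0,0]]'
python3 - <<'E'
from h import *
s=r.sense(); print(s["time_s"],s["tcp_pos"])
c="wrist"; im,d=vision.capture(c)
for o in vision.cut_out(c,"teal_cap_top")[:2]:
    R=o["region"]; v,u=np.nonzero(R&(d>0)); P=np.array([world(c,(a,b),d[b,a],s) for a,b in zip(u,v)])
    zt=np.percentile(P[:,2],95); k=P[:,2]>zt-.006; T=P[k].astype(np.float32)
    print(round(o["conf"],2),np.round(o["uv"]),len(T),zt,np.round((T.min(0)+T.max(0))/2,4),np.ptp(T,axis=0),cv2.minEnclosingCircle(T[:,:2]))
cv2.imwrite("pics/b.png",im[:,:,::-1])
E
```

```text
time_s: 0.72
tcp_pos: [0.6007, -0.0962, 0.4048]
ee_rot: [[-0.002, -1.0, 0.0], [-1.0, 0.002, 0.0], [-0.0, -0.0, -1.0]]
wrist_force: [-0.6, 0.1, -0.4]
gripper_width: 1.0
gripper_force: 0.0
0.7167 [ 0.600654   -0.09621009  0.40478755]Traceback (most recent call last):
  File "<stdin>", line 7, in <module>
cv2.error: OpenCV(4.12.0) /io/opencv/modules/imgproc/src/shapedescr.cpp:201: error: (-215:Assertion failed) count >= 0 && (depth == CV_32F || depth == CV_32S) in function 'minEnclosingCircle'
```

```bash
python3 - <<'E'
from h import *
s=r.sense()
c="wrist"; im,d=vision.capture(c); cv2.imwrite("pics/b.png",im[:,:,::-1])
for o in vision.cut_out(c,"teal_cap_top")[:2]:
    R=o["region"]; v,u=np.nonzero(R&(d>0)); P=np.array([world(c,(a,b),d[b,a],s) for a,b in zip(u,v)])
    zt=np.percentile(P[:,2],95); k=P[:,2]>zt-.006; T=np.ascontiguousarray(P[k],np.float32)
    print(round(o["conf"],2),np.round(o["uv"]),len(T),zt,np.round((T.min(0)+T.max(0))/2,4),np.ptp(T,axis=0),cv2.minEnclosingCircle(T[:,:2].copy()))
E
```

```text
0.74 [255. 123.] 2281 0.1852275533435503 [ 0.6033 -0.169   0.183 ] [0.04011375 0.03946006 0.00742397] ((0.6035574674606323, -0.1691010445356369), 0.0203950647264719)
```

View pics/b.png

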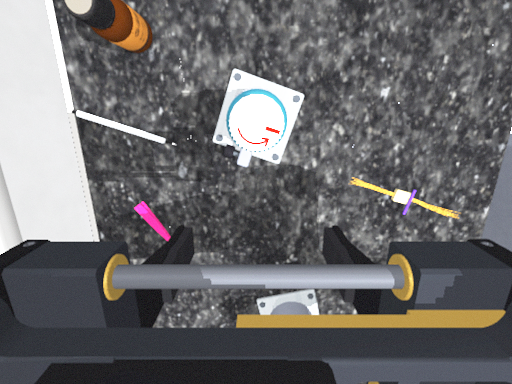

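The cap is centred at pixel (257,121), which is (0.6034, -0.169) in world coordinates. Next I centre over it, pre-turn 48° clockwise, then descend.

```bash
python3 -m creep '[[1,35,-1,0,0,0,7],[1,73,-3,0,0,0,14],[1,73,-3,0,0,0,21],[1,73,-3,0,0,0,28],[1,73,-3,0,0,0,35],[1,73,-3,0,0,0,42],[1,73,-3,0,0,0,48],[1,73,-3,0,0,0,48]]'
python3 -m creep '[[1,0,0,15,0,0,0],[1,0,0,35,0,0,0],[1,0,0,55,0,0,0],[1,0,0,63,0,0,0],[1,0,0,63,0,0,0],[1,0,0,63,0,0,0]]'
```

```text
time_s: 1.58
tcp_pos: [0.6043, -0.167, 0.4046]
ee_rot: [[-0.743, -0.669, -0.0], [-0.669, 0.743, 0.0], [0.0, 0.0, -1.0]]
wrist_force: [0.1, 0.9, 0.0]
gripper_width: 0.999
gripper_force: 0.0
time_s: 2.08
tcp_pos: [0.6045, -0.1676, 0.342]
ee_rot: [[-0.742, -0.671, -0.0], [-0.671, 0.742, -0.001], [0.0, -0.0, -1.0]]
wrist_force: [-0.3, -0.3, 0.5]
gripper_width: 1.002
gripper_force: 0.0
```

```bash
python3 -m creep '[[1,2,0,0,0,0,0],[-1,2,0,0,0,0,0],[-1,2,0,0,0,0,0],[-1,2,0,0,0,0,0],[-1,2,0,0,0,0,0],[-1,2,0,0,0,0,0],[-1,2,0,0,0,0,0],[-1,2,0,0,0,0,0]]'
python3 -m creep '[[-1,0,0,0,0,0,0],[-1,0,0,0,0,0,0],[-1,0,0,0,0,0,0],[-1,0,0,0,0,0,0]]'
```

```text
time_s: 2.75
tcp_pos: [0.6025, -0.1693, 0.3418]
ee_rot: [[-0.743, -0.669, 0.0], [-0.669, 0.743, -0.0], [-0.0, -0.0, -1.0]]
wrist_force: [-0.8, -0.0, -0.3]
gripper_width: 0.557
gripper_force: 0.0
time_s: 3.08
tcp_pos: [0.6022, -0.169, 0.3417]
ee_rot: [[-0.743, -0.669, -0.001], [-0.669, 0.743, 0.001], [0.0, 0.001, -1.0]]
wrist_force: [-2.1, 3.0, 1.6]
gripper_width: 0.437
gripper_force: 30.0
```

Gripped. Pressing now.

```bash
python3 -m creep '[[-1,0,0,2,0,0,0],[-1,0,0,4,0,0,0],[-1,0,0,6,0,0,0],[-1,0,0,8,0,0,0],[-1,0,0,8,0,0,0],[-1,0,0,8,0,0,0]]'
```

```text
time_s: 3.58
tcp_pos: [0.6021, -0.1688, 0.3363]
ee_rot: [[-0.743, -0.67, -0.0], [-0.67, 0.743, -0.0], [0.0, -0.0, -1.0]]
wrist_force: [-7.5, 5.9, 12.3]
gripper_width: 0.439
gripper_force: 30.0
```

```bash
python3 -m creep '[[-1,0,0,2,0,0,0],[-1,0,0,4,0,0,0],[-1,0,0,4,0,0,0],[-1,0,0,4,0,0,0]]'
```

```text
time_s: 3.92
tcp_pos: [0.602, -0.1688, 0.3336]
ee_rot: [[-0.742, -0.67, 0.001], [-0.67, 0.742, -0.001], [-0.0, -0.001, -1.0]]
wrist_force: [-8.0, 6.8, 16.7]
gripper_width: 0.443
gripper_force: 30.0
```

```bash
python3 -m creep '[[-1,0,1.5,0.5,0,0,0],[-1,0,1.5,0.5,0,0,-6],[-1,0,1.5,0.5,0,0,-12],[-1,0,1.5,0.5,0,0,-18],[-1,0,1.5,0.5,0,0,-24],[-1,0,1.5,0.5,0,0,-30],[-1,0,1.5,0.5,0,0,-30]]'; python3 -c "
from h import *
s=r.sense();print(s['moment'],s['joints'])"
```

```text
time_s: 4.5
tcp_pos: [0.6017, -0.1686, 0.3335]
ee_rot: [[-0.304, -0.953, 0.004], [-0.953, 0.304, -0.003], [0.001, -0.004, -1.0]]
wrist_force: [-5.3, 2.8, 15.5]
gripper_width: 0.442
gripper_force: 30.0
[0.8022418  1.68564606 0.07704399] [ -0.80615077  25.15828234  -5.41150751   0.17316439 -59.21431269
 -16.98681352]
```

```bash
python3 -m creep '[[-1,0,0,1,0,0,-6],[-1,0,0,1,0,0,-12],[-1,0,0,1,0,0,-18],[-1,0,0,1,0,0,-24],[-1,0,0,1,0,0,-30],[-1,0,0,1,0,0,-36],[-1,0,0,1,0,0,-42],[-1,0,0,1,0,0,-42]]'; python3 -c "
from h import *
s=r.sense();print(s['moment'])"
python3 -m creep '[[-1,0,0,0,0,0,-4],[-1,0,0,0,0,0,-8],[-1,0,0,0,0,0,-12],[-1,0,0,0,0,0,-16],[-1,0,0,0,0,0,-16]]'; python3 -c "
from h import *
s=r.sense();print(s['moment'])"
```

```text
time_s: 5.17
tcp_pos: [0.6021, -0.1685, 0.3335]
ee_rot: [[0.412, -0.911, 0.006], [-0.911, -0.412, -0.003], [0.005, -0.004, -1.0]]
wrist_force: [-5.2, 2.9, 16.8]
gripper_width: 0.442
gripper_force: 30.0
[0.8637642  1.73726592 0.06902741]
time_s: 5.58
tcp_pos: [0.6024, -0.1688, 0.3334]
ee_rot: [[0.644, -0.765, 0.008], [-0.765, -0.644, -0.003], [0.007, -0.004, -1.0]]
wrist_force: [-4.3, 1.3, 15.5]
gripper_width: 0.44
gripper_force: 30.0
[ 0.58171159  1.15359424 -0.57416978]
```

The stop is reached: the moment jumped to -0.57 N m after about 88° commanded. I'll ease up with the cap still held, open the gripper, then rise.

```bash
python3 -m creep '[[-1,0,0,-3,0,0,0],[-1,0,0,-6,0,0,0],[-1,0,0,-10,0,0,0],[-1,0,0,-13,0,0,0],[-1,0,0,-13,0,0,0]]'
python3 -m creep '[[1,0,0,0,0,0,0],[1,0,0,0,0,0,0],[1,0,0,0,0,0,0],[1,0,0,0,0,0,0],[1,0,0,0,0,0,0],[1,0,0,0,0,0,0],[1,0,0,0,0,0,0],[1,0,0,0,0,0,0]]'
python3 -m creep '[[1,0,0,-15,0,0,0],[1,0,0,-45,0,0,0],[1,0,0,-75,0,0,0],[1,0,0,-85,0,0,0],[1,-30,0,-85,0,0,0],[1,-60,0,-85,0,0,0],[1,-75,0,-85,0,0,0],[1,-75,0,-85,0,0,0]]'
python3 - <<'E'
from h import *
for i in range(2): s=r.sense(); im,d=vision.capture("wrist")
cv2.imwrite("pics/c.png",im[:,:,::-1])
for o in vision.cut_out("wrist","teal_cap_top")[:2]:
    v,u=np.nonzero(o["region"]&(d>0)); P=np.array([world("wrist",(a,b),d[b,a],s) for a,b in zip(u,v)])
    print(round(o["conf"],2),np.round(o["uv"]),np.percentile(P[:,2],[50,95]))
E
```

```text
time_s: 6.0
tcp_pos: [0.6026, -0.169, 0.3416]
ee_rot: [[0.642, -0.767, 0.006], [-0.767, -0.642, -0.001], [0.004, -0.003, -1.0]]
wrist_force: [4.3, -2.6, -0.2]
gripper_width: 0.441
gripper_force: 30.0
time_s: 6.67
tcp_pos: [0.6015, -0.1681, 0.3413]
ee_rot: [[0.643, -0.766, -0.0], [-0.766, -0.643, 0.0], [-0.0, 0.0, -1.0]]
wrist_force: [-0.2, -0.4, 0.6]
gripper_width: 0.95
gripper_force: 0.0
time_s: 7.33
tcp_pos: [0.5514, -0.1092, 0.4267]
ee_rot: [[0.644, -0.765, -0.0], [-0.765, -0.644, 0.001], [-0.001, -0.001, -1.0]]
wrist_force: [-1.0, -1.0, 0.1]
gripper_width: 0.996
gripper_force: 0.0
0.85 [256. 118.] [0.18392138 0.18522327]
```

View pics/c.png

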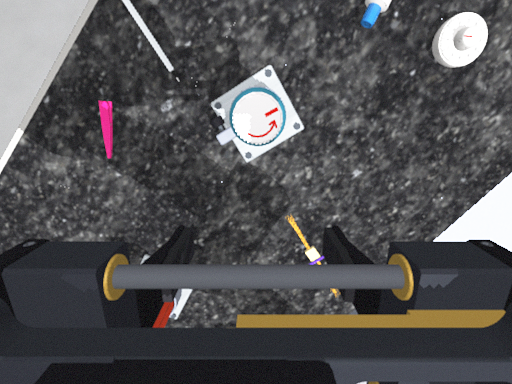

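The picture shows the teal cap at (257,117), sprung up again to z 0.185. Its red bar mark has turned about 90° CCW relative to the stand lug at (225,135), once the 40° camera turn is allowed for.

```bash
python3 -c "
from station import r
print(r.finish_job())"
```

```text
the job is handed in; nothing more can be done
None
```

The teal bottle's cap was pressed, turned counterclockwise to its stop and released; it sprang back up to its full height. The black bottle's cap was never touched, and the job was handed in at about 7.5 s.

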